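Shut the punch-press guard and drop its latch bar home

ROBOT

A 6-joint arm with a two-finger parallel gripper is mounted at the origin on the work surface. World frame = base frame: x ahead of the robot, y to its left, z up, the work surface at z = 0. Lengths are in m, angles in degrees, forces in N, time in s.
With the tool pointing down it reaches from about 0.35 to 0.85 m from the base axis. Payload 8.1 kg.
Tool frame: the origin (TCP) lies between the finger pads; the fingertips stand 22 mm ahead of it and the grasp point (between the pads) lies 3 mm ahead of it; y points along the fingers, z is the direction in which the jaws open and shut, and the axes are right-handed (so a half turn about y gives the same grasp; the last joint's range is limited). The gripper opens to 85 mm and grips with 20 to 120 N. Pads are 22 mm wide; open, the fingers measure 114 mm over their backs; the gripper's body (76 mm by 85 mm) begins 54 mm behind the grasp point. The pads swing forward as they close: fully open they stand 13 mm farther back than shut.
Start: joints at [58.361, 7.471, 85.268, -0, 87.261, -4.893], TCP at [0.27, 0.536, 0.253] pointing down, gripper open.
Joint ranges: [-169.43, 169.43], [-51.17, 129.36], [1.28, 143.12], [-76.62, 256.62], [0, 156.53], [-152.29, 152.29]. Speed limits (degrees/s): [136.94, 136.94, 159.86, 180, 180, 180].

INTERFACE

Orientations are given as [roll, pitch, yaw] about the fixed x, y, z axes, in that order (R = Rz(yaw) Ry(pitch) Rx(roll)).
In Python, from bench import * gives the robot as it stands.
- The arm moves only by the tool apply_moves, never from a script. Its argument "commands" is a list of rows, each an object of numbers: "jaw": the finger opening in mm, from 0 to 85.4; "tx", "ty", "tz": the shift along the world's x, y, z in mm; "rx", "ry", "rz": the turn, a rotation vector about the world's x, y, z in rad. A call has 1 to 12 rows; each row shifts and turns the pose as measured when the row begins; what a row does not reach is not made up. A row lasts 1/10 s, in which the tool goes at most 50 mm and 8.59 degrees, less where a joint would pass 70% of its speed; a pose out of reach is approached as far as the arm can. A call with a gripper value outside its range is refused whole. The fingers move at their own pace and stop on an object; "force" is the grip in N (left out, the last holds). Time passes only in rows, so rows that do not move let the fingers close. It gives the time, the measured TCP pose, the force and the opening at its end, in the units of the state.
- observe(): the state, without advancing time (a new reading comes with each control period).
- read_camera(name): name is "scene" or "top"; returns (picture, depth): 384x512x3 uint8, red, green, blue; 384x512 float32, m along the optical axis (not along the pixel's ray), 0 where there is no reading.
- camera_info(name): a dict with "intrinsics" (3x3 intrinsics, pixels), "k1" (the pictures are not rectified: a ray, as slopes to the right and down, at radius r is drawn at 1 + k1 r^2 times it, then the intrinsics apply), "position" and "rotation" of the camera in the world. Camera axes: x right, y down, z forward; pixel columns grow to the right and rows downward; lengths in m; the calibration is good to about 2 mm. A picture is of the moment at which its call begins. camera_info takes no time and is no camera call.
- sign_off(): hands the job in, once; it reports no verdict.
The state is a dict: "time": time; "joints": joint angles; "joint_vel": joint speeds; "tau": joint torques, N m; "eef_pos": TCP position; "ee_rot": TCP orientation; "ft_force": force on the tool from outside, world axes, zero at the start; "torque": the same for the moment, N m; "opening": finger opening in m.
Only numpy, scipy, OpenCV 4.12 (cv2) and the standard library are available. Lean on these libraries where they do the work, as an engineer would, in place of code of your own. Each camera call takes 0.05 s, during which the arm holds its last target. There are 200 camera calls.

TASK

Make the punch press safe to run: swing its yellow guard gate shut, lift the steel latch bar by its red knob over the lip of the keeper, and hold the gate in against the safety-switch plunger while you let the bar down until it is fully home in the keeper's notch, then let go. Feel your way in: do not force or ram the bar against the keeper, and leave the other things on the bench where they are.

Things in the scene. Friction and masses are not known exactly. Their poses are not given: they have to be found in the camera images.
- press: Blue bench punch press, 390 mm tall, in a guard 215 mm tall of yellow posts and clear sides, fixed to the bench. Origin: on the bench, middle of the gate opening, mid-plane of the shut gate. -x points out to the operator; y runs along the shut gate from hinge axis (y -140 mm) to latch post (25 mm square, centre y 145 mm); z up.
- keeper_nominal (a point): On the latch post: where the middle of the keeper's notch floor would be at its nominal set (in the press's frame x -24, y 144, z 155 mm; axes as the press). The keeper is clamped on slotted holes and really sits up to 10 mm farther in or out along x; this set is not measured and differs each time, so feel for it.
- keeper_top (a point): Nominal centre of the keeper's lip top, 15 mm above the notch floor. The keeper is a steel J hook open at the top, 28 mm wide: lip 8 mm thick on the operator's side, its outer face nominally 14 mm in front of the notch middle; then the notch, 12 mm wide; then a back wall 50 mm high above the floor. It shares the keeper's unmeasured set along x.
- plunger_tip (a point): Tip at rest of the spring plunger of the safety switch (red box), behind the gate's free edge, 248 mm from the hinge axis, 100 mm above the bench. It points out to the operator. The shutting gate meets it at about 0.065 rad; it pushes back with 3 N at first touch and 0.2 N more per mm, and is damped (60 N s/m). This point stays fixed as the plunger goes in.
- gate (a joint): Guard gate: yellow tube frame with clear panel, 258 mm wide, 27 to 193 mm above the bench, 0.9 kg, vertical hinge with slight friction; stays where left. Rad: 0 in the plane of the posts, growing as it swings out to the operator (counterclockwise from above); limits -0.07, 1.3. Latched it reads -0.045 to 0.045 depending on the keeper's set.
- gate_hinge (a point): Point on the gate's vertical hinge axis, 160 mm above the bench (the height of the latch pivot). Its axes turn with the gate: y along the leaf towards its free edge, -x out of its front face, z up.
- latch (a joint): Gravity latch bar on the gate's front, steel, 22 mm high, 8 mm thick, 0.25 to 0.37 kg, falls freely. Pivot pin square to the leaf, 105 mm from the hinge axis, 160 mm up; bar ends 295 mm from the hinge axis, its mid-thickness 24 mm in front of the leaf's mid-plane. Rad: 0 level on its rest pin, growing as lifted, limit 0.26; 0.036 on the notch floor, 0.127 on top of the lip.
- knob (a point): Centre of the red drum knob on the latch bar: 28 mm diameter, 26 mm long, axis square to the leaf, 18 mm free between it and the bar. 105 mm from the latch pivot along the bar (210 mm from the hinge axis), 59 mm in front of the leaf's mid-plane; 160 mm up with the bar at 0. Pinch it from above, fingers closing along the leaf. Axes turn with the bar: y along it, -x out.
- key_blank: Brass key blank lying on the press's anvil inside the guard, 60 by 24 by 4 mm. Leave alone.
- padlock: Brass padlock standing on the bench, 50 mm wide, 75 mm tall. Leave alone.
- screwdriver: Red-handled screwdriver lying on the bench. Leave alone.
- hammer: Hammer lying on the bench. Leave alone.
- pin_jar: White jar, 60 mm diameter, 70 mm tall. Leave alone.
- key_tray: Grey tray, 110 by 160 by 30 mm, with a layer of keys. Leave alone.
- lock_barrel: Brass lock barrel lying on the bench, 62 mm long. Leave alone.
- spare_key: Steel key blank lying on the bench, 60 mm long. Leave alone.

How it is judged (in metres and radians):
On the way:
1. the latch bar is lifted to the top of the keeper's lip as the gate comes shut (value of joint latch above 0.095 rad and value of joint gate below 0.08 rad), for 0.05 s.
At the end, for the whole second after the job is handed in: The gate is shut and held by the keeper (gate joint below 0.055 rad); the latch bar lies fully down on the notch floor, behind the lip (latch joint 0.036 rad, at most 0.052: less than 3 mm off the floor; and above 0.02: not hanging on its rest pin outside the keeper); both at rest (value of joint gate below 0.055 rad and value of joint latch between 0.02 and 0.052 rad and velocity of joint gate between -0.05 and 0.05 rad/s and velocity of joint latch between -0.05 and 0.05 rad/s); the robot touches nothing.
It fails at once if the latch bar is rammed or forced against the keeper (more than 22 N between them) (contact force between latch and press above 22 N).
It fails at once if a bystander is moved by more than 30 mm (distance of any of key_blank, padlock, screwdriver, hammer, pin_jar, key_tray, lock_barrel, spare_key from where it was at the start of the episode above 0.03 m).
It also fails if it takes over 64 s, if anything falls off the work surface, if the arm or the gripper's body presses on something with over 40 N, if the wrist force passes 120 N, or if a joint passes its speed limit or range.

## Working session

There is one attempt and no reset: what is moved stays moved. The work goes in short steps, Python scripts to look and compute and a tool call to move; the robot and the scene stay as the last step left them, time stands still between calls to the robot, and variables do not carry over. Pictures are saved under pics/ and viewed, about 8 in all and at most 12, crops included, and the job is handed in when it is done.

Besides the shell and the picture viewer there is one more tool, called after "Emit:" as a command line: name --argument value ..., lists and objects as JSON in quotes. apply_moves: Moves the arm, as the interface text tells. Its arguments: {"type":"object","properties":{"commands":{"type":"array","items":{"type":"object","properties":{"jaw":{"type":"number"},"tx":{"type":"number"},"ty":{"type":"number"},"tz":{"type":"number"},"rx":{"type":"number"},"ry":{"type":"number"},"rz":{"type":"number"}}}},"force":{"type":"number"}},"required":["commands"]}

```bash
mkdir -p pics
cat > h.py <<'E'
from bench import *
import numpy as np, cv2
def shot(n,tag):
    p,d=read_camera(n); cv2.imwrite(f'pics/{tag}.png',p[:,:,::-1]); np.savez(f'pics/{tag}.npz',p=p,d=d); return p,d
def pts(n,d):
    c=camera_info(n);K=np.array(c['intrinsics']);R=np.array(c['rotation']);
    v,u=np.mgrid[:d.shape[0],:d.shape[1]]
    x=(u-K[0,2])/K[0,0];y=(v-K[1,2])/K[1,1];xd,yd=x,y
    for _ in range(8):
        s=1+c['k1']*(x*x+y*y);x=xd/s;y=yd/s
    return np.stack([x*d,y*d,d],-1)@R.T+np.array(c['position'])
E
python3 - <<'E'
from h import *
for n in('scene','top'):
    c=camera_info(n);print(n,c); shot(n,n+'0')
print(observe())
E
```

```text
scene {'intrinsics': array([[387.54350355,   0.        , 254.92642268],
       [  0.        , 387.54350355, 199.02812817],
       [  0.        ,   0.        ,   1.        ]]), 'k1': -0.08122609788433949, 'position': array([1.01634819, 0.76543971, 0.66874203]), 'rotation': array([-124.14804065,    0.69548987,  143.29707764])}
top {'intrinsics': array([[428.9789584 ,   0.        , 261.90937922],
       [  0.        , 428.9789584 , 193.16697299],
       [  0.        ,   0.        ,   1.        ]]), 'k1': -0.052099742918060334, 'position': array([0.30943042, 0.09849834, 1.43142063]), 'rotation': array([-169.47886258,    0.43106486,  -89.62302967])}
{'time': 0.1, 'joints': array([ 5.83617720e+01,  7.51170966e+00,  8.53261774e+01,  2.03517372e-04,
        8.72632999e+01, -4.89275976e+00]), 'joint_vel': array([-0.08297435, -0.02947765, -0.15223712, -0.06112689, -0.05686889,
       -0.06200513]), 'tau': array([ 1.46661543e-03, -5.70956576e+01, -5.01939154e+01, -2.27794017e-04,
        8.27780867e-03, -4.22086396e-05]), 'eef_pos': array([0.26973409, 0.53540078, 0.25230957]), 'ee_rot': array([-9.01008010e+01,  8.83286755e-03, -2.67454859e+01]), 'ft_force': array([ 0.05656556, -0.01231458,  0.54125174]), 'torque': array([ 0.01867579, -0.00213968, -0.00267435]), 'opening': 0.08536892617923222}
```

```bash
sed -i "s/^def pts/from scipy.spatial.transform import Rotation as Rot\ndef pts/; s/R=np.array(c\['rotation'\])/R=Rot.from_euler('xyz',c['rotation'],degrees=True).as_matrix()/" h.py
python3 - <<'E'
import cv2,numpy as np
a=cv2.imread('pics/scene0.png');b=cv2.imread('pics/top0.png')
cv2.imwrite('pics/both.png',np.vstack([a,b])[:, :] if 0 else cv2.resize(np.hstack([a,b]),(800,300)))
E
```

```text
(no output)
```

View pics/scene0.png

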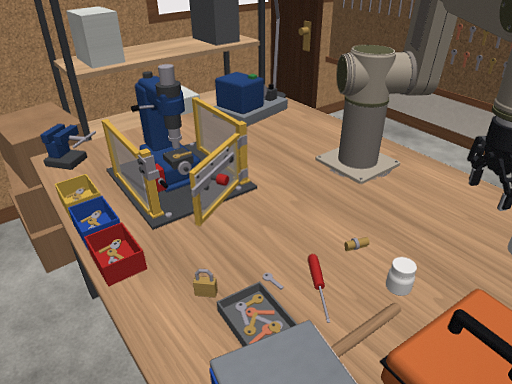

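View pics/top0.png

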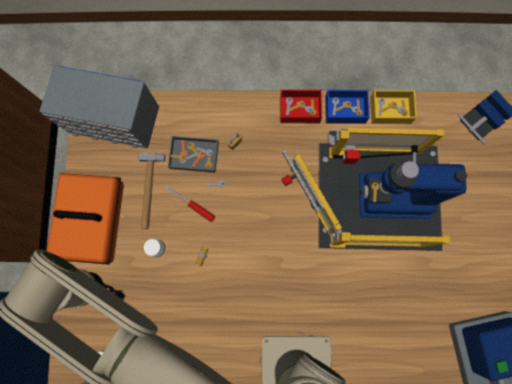

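Scene: the press sits to the right in the top view, with its gate hinge near the robot at about (336,238) and its latch post at about (334,145). The gate stands open toward +y. The red knob is at about (288,180) in the top view and (222,180) in the scene view. Next I measure these.

```bash
python3 - <<'E'
from h import *
for n in('top','scene'):
    z=np.load(f'pics/{n}0.npz');p,d=z['p'],z['d'];P=pts(n,d);h=cv2.cvtColor(p,cv2.COLOR_RGB2HSV)
    red=((h[...,0]<6)|(h[...,0]>174))&(h[...,1]>150)&(h[...,2]>80)&(d>0)
    k,l,s,c=cv2.connectedComponentsWithStats(red.astype(np.uint8))
    for i in range(1,k):
        if s[i,4]>8:
            q=P[l==i];print(n,'red',c[i].round(),s[i,4],np.median(q,0).round(4),q.min(0).round(3),q.max(0).round(3))
    y=(h[...,0]>18)&(h[...,0]<32)&(h[...,1]>140)&(h[...,2]>90)&(d>0)
    k,l,s,c=cv2.connectedComponentsWithStats(y.astype(np.uint8))
    for i in range(1,k):
        if s[i,4]>60:
            q=P[l==i];print(n,'yel',c[i].round(),s[i,4],q.min(0).round(3),q.max(0).round(3))
            t=q[(q[:,2]>.17)&(q[:,2]<.23)]
            if len(t)>20:
                r=cv2.minAreaRect((t[:,:2]*1000).astype(np.float32));print('  rect',cv2.boxPoints(r).round(0).tolist())
    u0=(d>0)&(h[...,2]<75)&(h[...,1]<90)&(abs(P[...,2]-.006)<.01)&(P[...,0]>.2)&(P[...,1]<0)&(P[...,1]>-.5)
    q=P[u0]
    if len(q)>50: r=cv2.minAreaRect((q[:,:2]*1000).astype(np.float32));print(n,'base',r,np.median(q[:,2]))
E
python3 - <<'E'
import cv2
a=cv2.imread('pics/top0.png')[120:260,260:460];b=cv2.imread('pics/scene0.png')[80:240,90:270]
import numpy as np
cv2.imwrite('pics/crop.png',np.hstack([cv2.resize(a,(400,280),interpolation=2),cv2.resize(b,(315,280),interpolation=2)]))
E
```

```text
top red [302. 105.] 705 [ 0.8897 -0.0251  0.0074] [ 0.823 -0.089 -0.005] [0.926 0.051 0.068]
top red [353. 154.] 120 [ 0.6766 -0.1727  0.134 ] [ 0.662 -0.219  0.034] [ 0.698 -0.152  0.141]
top red [287. 180.] 68 [0.5843 0.0346 0.1713] [0.572 0.022 0.161] [0.597 0.05  0.178]
top red [201. 211.] 185 [0.5103 0.3125 0.0238] [ 0.48   0.269 -0.003] [0.546 0.362 0.032]
top yel [394. 106.] 984 [ 0.825 -0.436 -0.007] [ 0.939 -0.269  0.068]
top yel [394. 132.] 728 [ 0.702 -0.526 -0.007] [ 0.811 -0.121  0.22 ]
  rect [[701.0, -121.0], [715.0, -432.0], [749.0, -430.0], [735.0, -120.0]]
top yel [384. 150.] 168 [ 0.718 -0.393  0.012] [ 0.728 -0.207  0.041]
top yel [318. 192.] 487 [ 0.435 -0.152 -0.007] [0.714 0.012 0.202]
  rect [[432.0, -106.0], [440.0, -120.0], [660.0, -1.0], [652.0, 13.0]]
top yel [375. 191.] 69 [ 0.531 -0.256  0.103] [ 0.591 -0.235  0.119]
top yel [323. 221.] 68 [ 0.436 -0.104  0.035] [ 0.505 -0.07   0.109]
top yel [388. 240.] 1096 [ 0.394 -0.521 -0.007] [ 0.444 -0.109  0.22 ]
  rect [[396.0, -427.0], [419.0, -427.0], [422.0, -116.0], [399.0, -115.0]]
top base ((608.4872436523
[... 440 characters left out ...]
1 ] [ 0.806 -0.109 -0.002] [0.926 0.056 0.064]
scene red [316. 271.] 333 [0.521  0.3239 0.0232] [0.482 0.273 0.003] [0.549 0.363 0.028]
scene yel [218. 139.] 1263 [ 0.142 -0.587 -0.002] [0.659 0.017 0.215]
  rect [[271.0, -346.0], [412.0, -427.0], [662.0, 11.0], [522.0, 91.0]]
scene yel [134. 170.] 1120 [ 0.451 -1.517 -0.209] [ 0.737 -0.089  0.216]
  rect [[703.0, -119.0], [716.0, -431.0], [749.0, -429.0], [735.0, -118.0]]
scene yel [ 76. 190.] 870 [ 0.806 -0.528 -0.003] [ 0.926 -0.263  0.062]
scene yel [212. 203.] 480 [ 0.375 -0.149 -0.003] [0.669 0.05  0.149]
scene base ((570.829833984375, -278.20587158203125), (410.7464599609375, 359.7190246582031), 89.91111755371094) 0.010371434629569354
```

View pics/crop.png

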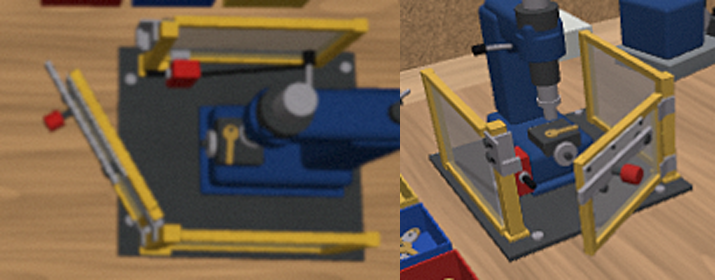

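Run:
```python
from h import *
for n in('top','scene'):
    z=np.load(f'pics/{n}0.npz');p,d=z['p'],z['d'];P=pts(n,d);h=cv2.cvtColor(p,cv2.COLOR_RGB2HSV)
    y=(h[...,0]>18)&(h[...,0]<32)&(h[...,1]>140)&(h[...,2]>70)&(d>0)&(P[...,2]>.205)&(P[...,2]<.225)
    for lo,hi in((.35,.5),(.65,.8)):
        m=y&(P[...,0]>lo)&(P[...,0]<hi)&(P[...,1]<-.08)&(P[...,1]>-.5)
        q=P[m];q=q[abs(q[:,0]-np.median(q[:,0]))<.03]
        print(n,len(q),q.min(0).round(4),q.max(0).round(4),'z',np.median(q[:,2]))
        for a in np.arange(-.44,-.10,.03):
            s=q[abs(q[:,1]-a)<.015]
            if len(s)>3: print('   y%.3f x %.4f..%.4f mean %.4f n%d'%(a,s[:,0].min(),s[:,0].max(),s[:,0].mean(),len(s)))
    # gate top
    y2=(h[...,0]>18)&(h[...,0]<32)&(h[...,1]>140)&(h[...,2]>70)&(d>0)&(P[...,2]>.186)&(P[...,2]<.2)&(P[...,1]>-.125)&(P[...,0]>.42)&(P[...,0]<.68)
    q=P[y2]
    if len(q)>10:
        l=cv2.fitLine((q[:,:2]*1000).astype(np.float32),cv2.DIST_HUBER,0,.01,.01).ravel();print('gate line',l,q.min(0),q.max(0))
    # grey keeper
    g=(h[...,1]<70)&(h[...,2]>70)&(d>0)&(P[...,2]>.14)&(P[...,2]<.215)&(P[...,0]>.66)&(P[...,0]<.77)&(P[...,1]>-.16)&(P[...,1]<-.05)
    vs,us=np.nonzero(g)
    for a,b in list(zip(vs,us))[:90]: print((b,a),P[a,b].round(3),p[a,b], end=' | ')
    print()
```

```text
top 568 [ 0.3969 -0.4269  0.2051] [ 0.4218 -0.1154  0.2204] z 0.21084550889635223
   y-0.410 x 0.3969..0.4144 mean 0.4058 n64
   y-0.380 x 0.3997..0.4142 mean 0.4058 n51
   y-0.350 x 0.4001..0.4145 mean 0.4082 n48
   y-0.320 x 0.4023..0.4143 mean 0.4085 n50
   y-0.290 x 0.4023..0.4142 mean 0.4081 n50
   y-0.260 x 0.4022..0.4169 mean 0.4084 n53
   y-0.230 x 0.4049..0.4171 mean 0.4111 n50
   y-0.200 x 0.4050..0.4165 mean 0.4099 n44
   y-0.170 x 0.4019..0.4138 mean 0.4080 n49
   y-0.140 x 0.3987..0.4216 mean 0.4093 n72
   y-0.110 x 0.3992..0.4218 mean 0.4104 n34
top 565 [ 0.7005 -0.4316  0.205 ] [ 0.7374 -0.1211  0.2204] z 0.2105275273693057
   y-0.440 x 0.7160..0.7352 mean 0.7249 n15
   y-0.410 x 0.7165..0.7356 mean 0.7251 n56
   y-0.380 x 0.7194..0.7318 mean 0.7254 n45
   y-0.350 x 0.7187..0.7354 mean 0.7268 n56
   y-0.320 x 0.7191..0.7348 mean 0.7274 n54
   y-0.290 x 0.7190..0.7349 mean 0.7270 n47
   y-0.260 x 0.7199..0.7341 mean 0.7267 n48
   y-0.230 x 0.7202..0.7362 mean 0.7281 n48
   y-0.200 x 0.7199..0.7374 mean 0.7291 n52
   y-0.170 x 0.7212..0.7364 mean 0.7288 n50
   y-0.140 x 
[... 13273 characters left out ...]
[103  99 103] | (np.int64(149), np.int64(161)) [ 0.714 -0.112  0.192] [102  98 103] | (np.int64(150), np.int64(161)) [ 0.711 -0.111  0.191] [103  99 102] | (np.int64(151), np.int64(161)) [ 0.709 -0.111  0.191] [100  96 100] | (np.int64(152), np.int64(161)) [ 0.706 -0.109  0.191] [106 100 105] | (np.int64(153), np.int64(161)) [ 0.703 -0.112  0.188] [109 102 103] | (np.int64(154), np.int64(161)) [ 0.701 -0.111  0.188] [75 82 97] | (np.int64(137), np.int64(162)) [ 0.738 -0.135  0.187] [87 85 85] | (np.int64(142), np.int64(162)) [ 0.733 -0.109  0.197] [70 68 71] | (np.int64(143), np.int64(162)) [ 0.732 -0.106  0.198] [80 77 80] | (np.int64(144), np.int64(162)) [ 0.734 -0.092  0.204] [87 84 88] |
```

Emit:
apply_moves --commands '[{"tx":26,"ty":-41,"rz":-0.05},{"tx":26,"ty":-41,"rz":-0.05},{"tx":26,"ty":-41,"rz":-0.05},{"tx":26,"ty":-41,"rz":-0.05},{"tx":26,"ty":-41,"rz":-0.05},{"tx":26,"ty":-41,"rz":-0.05},{"tx":26,"ty":-41,"rz":-0.05},{"tx":26,"ty":-41,"rz":-0.05},{"tx":26,"ty":-41,"rz":-0.05},{"tx":26,"ty":-41,"rz":-0.05},{"tx":26,"ty":-41,"rz":-0.05},{"tx":13,"ty":-21,"rz":-0.05}]'

```text
$.commands[0]: bad value
```

Emit:
apply_moves --commands '[{"jaw":85,"tx":26,"ty":-41,"tz":0,"rx":0,"ry":0,"rz":-0.05},{"jaw":85,"tx":26,"ty":-41,"tz":0,"rx":0,"ry":0,"rz":-0.05},{"jaw":85,"tx":26,"ty":-41,"tz":0,"rx":0,"ry":0,"rz":-0.05},{"jaw":85,"tx":26,"ty":-41,"tz":0,"rx":0,"ry":0,"rz":-0.05},{"jaw":85,"tx":26,"ty":-41,"tz":0,"rx":0,"ry":0,"rz":-0.05},{"jaw":85,"tx":26,"ty":-41,"tz":0,"rx":0,"ry":0,"rz":-0.05},{"jaw":85,"tx":26,"ty":-41,"tz":0,"rx":0,"ry":0,"rz":-0.05},{"jaw":85,"tx":26,"ty":-41,"tz":0,"rx":0,"ry":0,"rz":-0.05},{"jaw":85,"tx":26,"ty":-41,"tz":0,"rx":0,"ry":0,"rz":-0.05},{"jaw":85,"tx":26,"ty":-41,"tz":0,"rx":0,"ry":0,"rz":-0.05},{"jaw":85,"tx":26,"ty":-41,"tz":0,"rx":0,"ry":0,"rz":-0.05},{"jaw":85,"tx":13,"ty":-20,"tz":0,"rx":0,"ry":0,"rz":-0.05}]'

```text
time: 1.3
eef_pos: [0.5692, 0.0481, 0.2462]
ee_rot: [-90.5, 0.2, -62.0]
ft_force: [-0.1, 0.9, -0.1]
opening: 0.0851
```

Emit:
apply_moves --commands '[{"jaw":85,"tx":10,"ty":-6,"tz":-10,"rx":0,"ry":0,"rz":0.01},{"jaw":85,"tx":9,"ty":-5,"tz":-10,"rx":0,"ry":0,"rz":0},{"jaw":60,"tx":0,"ty":0,"tz":-10,"rx":0,"ry":0,"rz":0},{"jaw":60,"tx":0,"ty":0,"tz":0,"rx":0,"ry":0,"rz":0}]'

```text
time: 1.7
eef_pos: [0.5892, 0.0325, 0.2124]
ee_rot: [-90.7, 0.3, -61.8]
ft_force: [-0.1, 0.5, -0.4]
opening: 0.0605
```

Run:
```python
from h import *
p,d=shot('scene','s1');p2,d2=shot('top','t1');o=observe();print(o['eef_pos'],o['ee_rot'],o['ft_force'],o['time'])
cv2.imwrite('pics/c1.png',np.hstack([cv2.resize(p[90:230,110:290,::-1],(450,350),interpolation=2),cv2.resize(p2[120:260,250:390,::-1],(350,350),interpolation=2)]))
```

```text
[0.58980131 0.03286276 0.21430946] [-90.54378116   0.17874445 -61.77192052] [-0.43099828  1.05963152  0.91029409] 1.8
```

View pics/c1.png

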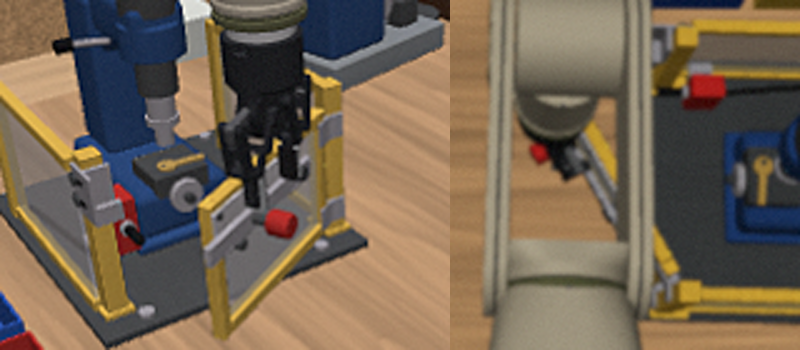

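Run:
```python
from h import *
for n,t in(('top','t1'),('scene','s1'),('top','top0'),('scene','scene0')):
    z=np.load(f'pics/{t}.npz');p,d=z['p'],z['d'];P=pts(n,d);h=cv2.cvtColor(p,cv2.COLOR_RGB2HSV)
    reg=(P[...,0]>.5)&(P[...,0]<.65)&(P[...,1]>-.03)&(P[...,1]<.1)&(P[...,2]>.13)&(d>0)
    m=reg&((h[...,0]<8)|(h[...,0]>172))&(h[...,1]>110)&(h[...,2]>40)&(P[...,2]<.19)
    q=P[m];u=np.array([.88,.475]);w=np.array([-.475,.88])
    v,uu=np.nonzero(m)
    print(t,len(q),np.percentile(q,[3,50,97],axis=0).round(4).tolist(),'u',np.percentile(q[:,:2]@u,[3,50,97]).round(4),'n',np.percentile(q[:,:2]@w,[3,50,97]).round(4))
    print('  pix',uu.min(),uu.max(),v.min(),v.max(),'top-face',np.percentile(q[q[:,2]>.168][:,:2]@w,[3,50,97]).round(4) if (q[:,2]>.168).sum()>3 else '')
    g=reg&(P[...,2]>.192)&(P[...,2]<.215)&(h[...,2]<70);q=P[g]
    if len(q)>5 and '1' in t:print('  grip',len(q),'u',np.percentile(q[:,:2]@u,[3,50,97]).round(4),'n',np.percentile(q[:,:2]@w,[3,50,97]).round(4), 'z',q[:,2].min())
print('tcp u n',np.array([.5898,.0329])@u,np.array([.5898,.0329])@w)
```

```text
t1 33 [[0.5721, 0.0315, 0.1668], [0.5807, 0.0405, 0.1725], [0.5902, 0.0494, 0.1756]] u [0.5214 0.5303 0.5421] n [-0.2466 -0.24   -0.2337]
  pix 282 288 178 184 top-face [-0.2467 -0.24   -0.2337]
s1 118 [[0.573, 0.0294, 0.153], [0.5912, 0.0443, 0.1653], [0.6011, 0.0535, 0.1726]] u [0.5252 0.5404 0.5479] n [-0.256  -0.2413 -0.2325]
  pix 215 228 174 184 top-face [-0.2559 -0.2442 -0.2332]
  grip 73 u [0.504  0.5067 0.5802] n [-0.2581 -0.2478 -0.2397] z 0.19711725447874506
top0 70 [[0.5735, 0.0221, 0.1629], [0.5846, 0.0345, 0.1712], [0.5975, 0.0491, 0.1773]] u [0.5208 0.5311 0.5434] n [-0.2601 -0.2469 -0.2344]
  pix 282 291 175 184 top-face [-0.2561 -0.2451 -0.234 ]
scene0 118 [[0.5728, 0.0301, 0.1524], [0.5907, 0.0444, 0.1652], [0.6012, 0.0529, 0.1728]] u [0.5248 0.5407 0.548 ] n [-0.257  -0.2406 -0.2327]
  pix 215 228 174 184 top-face [-0.2569 -0.2438 -0.2335]
tcp u n 0.5346515000000001 -0.251203
```

The knob centre reads along-leaf about 0.533 and normal about −0.246. The TCP is 5 mm too far in toward the leaf, so I correct that, descend and pinch gently.

Emit:
apply_moves --commands '[{"jaw":60,"tx":-2,"ty":4,"tz":-10,"rx":0,"ry":0,"rz":0},{"jaw":60,"tx":0,"ty":0,"tz":-13,"rx":0,"ry":0,"rz":0},{"jaw":60,"tx":0,"ty":0,"tz":-13,"rx":0,"ry":0,"rz":0},{"jaw":60,"tx":0,"ty":0,"tz":-11,"rx":0,"ry":0,"rz":0},{"jaw":60,"tx":0,"ty":0,"tz":-2,"rx":0,"ry":0,"rz":0},{"jaw":60,"tx":0,"ty":0,"tz":0,"rx":0,"ry":0,"rz":0}]'

```text
time: 2.4
eef_pos: [0.5864, 0.0399, 0.1617]
ee_rot: [-90.5, 0.2, -61.6]
ft_force: [0.3, 0.4, -0.6]
opening: 0.0599
```

Emit:
apply_moves --force 25 --commands '[{"jaw":24,"tx":0,"ty":-1,"tz":0,"rx":0,"ry":0,"rz":0},{"jaw":24,"tx":0,"ty":-1,"tz":0,"rx":0,"ry":0,"rz":0},{"jaw":20,"tx":0,"ty":0,"tz":0,"rx":0,"ry":0,"rz":0},{"jaw":20,"tx":0,"ty":0,"tz":0,"rx":0,"ry":0,"rz":0},{"jaw":20,"tx":0,"ty":0,"tz":0,"rx":0,"ry":0,"rz":0}]'

```text
time: 2.9
eef_pos: [0.5858, 0.0351, 0.1629]
ee_rot: [-90.7, 0.1, -61.6]
ft_force: [1.5, 0.2, -3.5]
opening: 0.027
```

Emit:
apply_moves --commands '[{"jaw":20,"tx":0,"ty":0,"tz":6,"rx":0,"ry":0,"rz":0},{"jaw":20,"tx":0,"ty":0,"tz":6,"rx":0,"ry":0,"rz":0},{"jaw":20,"tx":0,"ty":0,"tz":6,"rx":0,"ry":0,"rz":0},{"jaw":20,"tx":0,"ty":0,"tz":0,"rx":0,"ry":0,"rz":0}]'

```text
time: 3.3
eef_pos: [0.5844, 0.035, 0.1804]
ee_rot: [-90.9, 0.2, -61.6]
ft_force: [0.9, -0.5, -5.8]
opening: 0.0271
```

Emit:
apply_moves --commands '[{"jaw":20,"tx":6,"ty":-6.5,"tz":0,"rx":0,"ry":0,"rz":-0.04},{"jaw":20,"tx":5.7,"ty":-6.6,"tz":0,"rx":0,"ry":0,"rz":-0.04},{"jaw":20,"tx":5.4,"ty":-6.8,"tz":0,"rx":0,"ry":0,"rz":-0.04},{"jaw":20,"tx":5.1,"ty":-7.1,"tz":0,"rx":0,"ry":0,"rz":-0.04},{"jaw":20,"tx":4.9,"ty":-7.2,"tz":0,"rx":0,"ry":0,"rz":-0.04},{"jaw":20,"tx":0,"ty":0,"tz":0,"rx":0,"ry":0,"rz":0}]'

```text
time: 3.9
eef_pos: [0.6144, -0.0029, 0.1799]
ee_rot: [-90.9, 0.1, -74.2]
ft_force: [0.1, 0.1, -5.1]
opening: 0.0276
```

Emit:
apply_moves --commands '[{"jaw":20,"tx":4.6,"ty":-7.7,"tz":0,"rx":0,"ry":0,"rz":-0.042},{"jaw":20,"tx":4.3,"ty":-8,"tz":0,"rx":0,"ry":0,"rz":-0.042},{"jaw":20,"tx":4,"ty":-8.2,"tz":0,"rx":0,"ry":0,"rz":-0.042},{"jaw":20,"tx":3,"ty":-6.3,"tz":0,"rx":0,"ry":0,"rz":-0.035},{"jaw":20,"tx":0,"ty":0,"tz":0,"rx":0,"ry":0,"rz":0}]'

```text
time: 4.4
eef_pos: [0.6308, -0.0348, 0.1794]
ee_rot: [-91.0, 0.2, -83.9]
ft_force: [0.2, -0.3, -3.6]
opening: 0.0269
```

Run:
```python
from h import *
o=observe();q=o['eef_pos'][:2]-[.429,-.117];print(o['eef_pos'],o['ee_rot'],o['ft_force'],'theta',np.arctan2(q[1],q[0])-.2739,np.hypot(*q))
p,d=shot('scene','s2');p2,d2=shot('top','t2')
cv2.imwrite('pics/c2.png',np.hstack([cv2.resize(p[110:210,110:260,::-1],(525,350),interpolation=2),cv2.resize(p2[120:220,300:370,::-1],(245,350),interpolation=2)]))
```

```text
[ 0.63078473 -0.03483828  0.17939192] [-90.98474741   0.18331978 -83.92898102] [ 0.23078274 -0.27353487 -3.55563061] theta 0.11277646511472544 0.21787065908750328
```

View pics/c2.png

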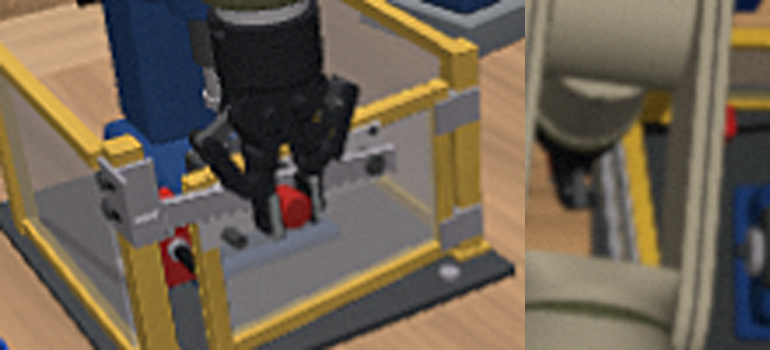

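The picture shows the knob pinched, the gate nearly shut and the bar raised off its rest pin, with its tip just outside the keeper at about (160,220). I check the lift from depth.

Run:
```python
from h import *
z=np.load('pics/s2.npz');p,d=z['p'],z['d'];P=pts('scene',d);h=cv2.cvtColor(p,cv2.COLOR_RGB2HSV)
u=np.array([np.cos(.113),np.sin(.113)]);w=np.array([-u[1],u[0]])
Q=P[...,:2]-[.429,-.117];U=Q@u;N=Q@w
m=(d>0)&(N>.016)&(N<.036)&(U>.05)&(U<.31)&(P[...,2]>.12)&(h[...,1]<70)
for a in (.07,.09,.11,.13,.15,.25,.26,.27,.28,.29,.30):
    s=m&(abs(U-a)<.006)
    if s.sum()>3:print(a,s.sum(),np.percentile(P[s][:,2],[5,50,95]).round(4),N[s].mean().round(4))
r=((h[...,0]<8)|(h[...,0]>172))&(h[...,1]>110)&(N>.03)&(N<.09)&(U>.15)&(U<.26)&(P[...,2]>.12)
print('knob',P[r].min(0),P[r].max(0),np.median(U[r]),N[r].max(),np.median(P[r],0))
# keeper
k=(d>0)&(h[...,1]<70)&(abs(P[...,0]-.716)<.012)&(P[...,1]>-.135)&(P[...,1]<-.08)&(P[...,2]>.135)&(P[...,2]<.208)
for zz in np.arange(.14,.21,.006):
    s=k&(abs(P[...,2]-zz)<.003)
    if s.sum()>2:print('z%.3f'%zz,s.sum(),np.percentile(P[s][:,1],[5,50,95]).round(4))
```

```text
0.09 27 [0.1466 0.1593 0.1677] 0.0263
0.11 29 [0.1519 0.1618 0.1695] 0.0298
0.13 27 [0.1526 0.1637 0.1733] 0.0289
0.15 31 [0.1568 0.1688 0.5663] 0.0292
0.25 103 [0.174  0.512  0.5473] 0.027
0.26 52 [0.1726 0.188  0.5302] 0.0286
0.27 38 [0.1736 0.1837 0.1948] 0.0276
0.28 35 [0.1759 0.1874 0.1956] 0.0274
0.29 42 [0.176  0.1863 0.1961] 0.0265
0.3 6 [0.1763 0.1803 0.1892] 0.0257
knob [ 0.61700782 -0.04465254  0.16471618] [ 0.64795467 -0.01668194  0.20427922] 0.21093419796641855 0.07567314025281703 [ 0.63182529 -0.02216259  0.18063999]
z0.152 17 [-0.0944 -0.0908 -0.0893]
z0.158 14 [-0.0927 -0.091  -0.0895]
z0.164 27 [-0.1125 -0.0935 -0.0891]
z0.170 27 [-0.113  -0.098  -0.0899]
z0.176 15 [-0.1124 -0.1109 -0.1072]
z0.182 13 [-0.1134 -0.1114 -0.1091]
z0.188 16 [-0.1129 -0.1113 -0.1085]
z0.194 14 [-0.1126 -0.1105 -0.1092]
z0.200 18 [-0.1155 -0.1112 -0.1089]
z0.206 11 [-0.1136 -0.1119 -0.1093]
```

Emit:
apply_moves --commands '[{"jaw":20,"tx":0,"ty":0,"tz":4,"rx":0,"ry":0,"rz":0},{"jaw":20,"tx":2.4,"ty":-6.1,"tz":1,"rx":0,"ry":0,"rz":-0.03},{"jaw":20,"tx":2.2,"ty":-6.2,"tz":0,"rx":0,"ry":0,"rz":-0.03},{"jaw":20,"tx":1.0,"ty":-3.1,"tz":0,"rx":0,"ry":0,"rz":-0.015},{"jaw":20,"tx":0.9,"ty":-3.1,"tz":0,"rx":0,"ry":0,"rz":-0.015},{"jaw":20,"tx":0,"ty":0,"tz":0,"rx":0,"ry":0,"rz":0}]'

```text
time: 5.1
eef_pos: [0.6361, -0.0509, 0.1838]
ee_rot: [-91.2, 0.4, -89.1]
ft_force: [-2.4, 1.1, -5.8]
opening: 0.0273
```

Emit:
apply_moves --commands '[{"jaw":20,"tx":0.7,"ty":-2.5,"tz":0,"rx":0,"ry":0,"rz":-0.01},{"jaw":20,"tx":0.7,"ty":-2.5,"tz":0,"rx":0,"ry":0,"rz":-0.01},{"jaw":20,"tx":0.6,"ty":-2.5,"tz":0,"rx":0,"ry":0,"rz":-0.01},{"jaw":20,"tx":0,"ty":0,"tz":0,"rx":0,"ry":0,"rz":0}]'

```text
time: 5.5
eef_pos: [0.6379, -0.0564, 0.1836]
ee_rot: [-91.2, 0.6, -90.8]
ft_force: [-2.9, 1.8, -4.8]
opening: 0.027
```

Emit:
apply_moves --commands '[{"jaw":20,"tx":0.5,"ty":-2.5,"tz":0,"rx":0,"ry":0,"rz":-0.01},{"jaw":20,"tx":0.5,"ty":-2.5,"tz":0,"rx":0,"ry":0,"rz":-0.01},{"jaw":20,"tx":0,"ty":0,"tz":0,"rx":0,"ry":0,"rz":0}]'

```text
time: 5.8
eef_pos: [0.6388, -0.0598, 0.1835]
ee_rot: [-91.3, 0.7, -91.9]
ft_force: [-2.8, 3.1, -4.4]
opening: 0.027
```

Emit:
apply_moves --commands '[{"jaw":20,"tx":0.4,"ty":-2,"tz":0,"rx":0,"ry":0,"rz":-0.008},{"jaw":20,"tx":0.4,"ty":-2,"tz":0,"rx":0,"ry":0,"rz":-0.008},{"jaw":20,"tx":0,"ty":0,"tz":0,"rx":0,"ry":0,"rz":0}]'

```text
time: 6.1
eef_pos: [0.6395, -0.0623, 0.1834]
ee_rot: [-91.3, 0.8, -92.7]
ft_force: [-3.1, 2.9, -4.9]
opening: 0.0272
```

Emit:
apply_moves --commands '[{"jaw":20,"tx":0.3,"ty":-2,"tz":0,"rx":0,"ry":0,"rz":-0.005},{"jaw":20,"tx":0.3,"ty":-2,"tz":0,"rx":0,"ry":0,"rz":-0.005},{"jaw":20,"tx":0,"ty":0,"tz":0,"rx":0,"ry":0,"rz":0}]'

```text
time: 6.4
eef_pos: [0.64, -0.0643, 0.1834]
ee_rot: [-91.3, 0.9, -93.1]
ft_force: [-2.7, 3.9, -5.1]
opening: 0.0272
```

Emit:
apply_moves --commands '[{"jaw":20,"tx":0.2,"ty":-1.5,"tz":0,"rx":0,"ry":0,"rz":0},{"jaw":20,"tx":0.2,"ty":-1.5,"tz":0,"rx":0,"ry":0,"rz":0},{"jaw":20,"tx":0,"ty":0,"tz":0,"rx":0,"ry":0,"rz":0}]'

```text
time: 6.7
eef_pos: [0.6402, -0.0649, 0.1832]
ee_rot: [-91.4, 1.1, -93.0]
ft_force: [-3.0, 4.2, -5.8]
opening: 0.0269
```

Emit:
apply_moves --commands '[{"jaw":20,"tx":0.2,"ty":-2,"tz":0,"rx":0,"ry":0,"rz":0},{"jaw":20,"tx":0.2,"ty":-2,"tz":0,"rx":0,"ry":0,"rz":0}]'

```text
time: 6.9
eef_pos: [0.6406, -0.0664, 0.1831]
ee_rot: [-91.4, 1.3, -92.9]
ft_force: [-1.7, 8.7, -4.5]
opening: 0.0271
```

Emit:
apply_moves --commands '[{"jaw":20,"tx":0.2,"ty":-1.5,"tz":0,"rx":0,"ry":0,"rz":0}]'

```text
time: 7.0
eef_pos: [0.6406, -0.0665, 0.1831]
ee_rot: [-91.4, 1.4, -92.9]
ft_force: [-3.2, 8.0, -4.4]
opening: 0.0275
```

Emit:
apply_moves --commands '[{"jaw":20,"tx":0.2,"ty":-2.5,"tz":0,"rx":0,"ry":0,"rz":0}]'

```text
time: 7.1
eef_pos: [0.6408, -0.0673, 0.183]
ee_rot: [-91.4, 1.5, -92.9]
ft_force: [-2.4, 11.2, -4.1]
opening: 0.0268
```

Emit:
apply_moves --commands '[{"jaw":20,"tx":0.1,"ty":-0.6,"tz":-1,"rx":0,"ry":0,"rz":0},{"jaw":20,"tx":0.1,"ty":-1.2,"tz":-1,"rx":0,"ry":0,"rz":0},{"jaw":20,"tx":0.1,"ty":-1.2,"tz":-1,"rx":0,"ry":0,"rz":0}]'

```text
time: 7.4
eef_pos: [0.6409, -0.0666, 0.1811]
ee_rot: [-91.5, 1.8, -92.8]
ft_force: [-3.9, 7.8, 0.1]
opening: 0.0268
```

Emit:
apply_moves --commands '[{"jaw":20,"tx":0,"ty":-0.3,"tz":-1,"rx":-0.01,"ry":0,"rz":0},{"jaw":20,"tx":0,"ty":-1.0,"tz":-1,"rx":-0.005,"ry":0,"rz":0}]'

```text
time: 7.6
eef_pos: [0.6409, -0.066, 0.1807]
ee_rot: [-91.5, 1.1, -92.8]
ft_force: [-3.9, 8.1, 1.2]
opening: 0.0271
```

Emit:
apply_moves --commands '[{"jaw":20,"tx":0,"ty":-0.8,"tz":-2,"rx":0,"ry":0,"rz":0},{"jaw":20,"tx":0,"ty":-1.2,"tz":-2,"rx":0,"ry":0,"rz":0}]'

```text
time: 7.8
eef_pos: [0.6411, -0.0658, 0.1789]
ee_rot: [-91.4, 1.2, -92.7]
ft_force: [-2.4, 7.5, -0.7]
opening: 0.0274
```

Emit:
apply_moves --commands '[{"jaw":20,"tx":0,"ty":-1.2,"tz":-2,"rx":0,"ry":0,"rz":0},{"jaw":20,"tx":0,"ty":-1.2,"tz":-2,"rx":0,"ry":0,"rz":0}]'

```text
time: 8.0
eef_pos: [0.6413, -0.0661, 0.177]
ee_rot: [-91.4, 1.4, -92.7]
ft_force: [-4.0, 7.4, 0.1]
opening: 0.0273
```

Emit:
apply_moves --commands '[{"jaw":20,"tx":0,"ty":-1.0,"tz":-2,"rx":0,"ry":0,"rz":0},{"jaw":20,"tx":0,"ty":-1.2,"tz":-2,"rx":0,"ry":0,"rz":0}]'

```text
time: 8.2
eef_pos: [0.6415, -0.0663, 0.1751]
ee_rot: [-91.3, 1.5, -92.6]
ft_force: [-3.9, 7.5, 0.3]
opening: 0.027
```

Emit:
apply_moves --commands '[{"jaw":20,"tx":0,"ty":-1.0,"tz":-2,"rx":0,"ry":0,"rz":0},{"jaw":20,"tx":0,"ty":-1.1,"tz":-2,"rx":0,"ry":0,"rz":0}]'

```text
time: 8.4
eef_pos: [0.6417, -0.0664, 0.1729]
ee_rot: [-91.3, 1.7, -92.6]
ft_force: [-3.1, 8.1, 0.7]
opening: 0.0271
```

Run:
```python
from h import *
p,d=shot('scene','s3');o=observe();print(o['eef_pos'],o['ft_force'])
P=pts('scene',d);h=cv2.cvtColor(p,cv2.COLOR_RGB2HSV)
g=(d>0)&(h[...,1]<70)&(P[...,1]>-.12)&(P[...,1]<-.07)&(P[...,2]>.13)&(P[...,2]<.21)
for x in (.52,.54,.56,.58,.60,.675,.69,.697,.704,.71,.716,.722):
    s=g&(abs(P[...,0]-x)<.004)
    if s.sum()>2:print(x,s.sum(),'z',np.percentile(P[s][:,2],[5,50,95]).round(4),'y',np.percentile(P[s][:,1],[5,50,95]).round(4))
cv2.imwrite('pics/c3.png',cv2.resize(p[120:200,130:230,::-1],(750,600),interpolation=2))
```

```text
[ 0.64168893 -0.0663421   0.17283728] [-2.57433743  7.01961301  0.23699846]
0.52 44 z [0.1381 0.1662 0.1838] y [-0.1111 -0.1039 -0.0901]
0.54 45 z [0.1369 0.1666 0.1824] y [-0.1106 -0.0954 -0.0858]
0.56 38 z [0.1364 0.1663 0.1787] y [-0.1116 -0.0985 -0.0912]
0.58 24 z [0.1369 0.1596 0.1712] y [-0.112  -0.0946 -0.0926]
0.6 3 z [0.1679 0.2053 0.2061] y [-0.0908 -0.0759 -0.073 ]
0.675 39 z [0.137  0.1639 0.1818] y [-0.1168 -0.1003 -0.0937]
0.69 35 z [0.144  0.1752 0.1989] y [-0.1163 -0.0991 -0.0781]
0.697 29 z [0.1615 0.1744 0.1825] y [-0.1043 -0.0991 -0.0946]
0.704 69 z [0.1525 0.1791 0.2037] y [-0.1137 -0.0999 -0.0897]
0.71 70 z [0.1534 0.1777 0.2023] y [-0.1127 -0.1001 -0.0892]
0.716 69 z [0.1522 0.1766 0.2023] y [-0.1128 -0.1003 -0.0894]
0.722 57 z [0.1521 0.1738 0.2032] y [-0.1133 -0.1002 -0.0899]
```

View pics/c3.png

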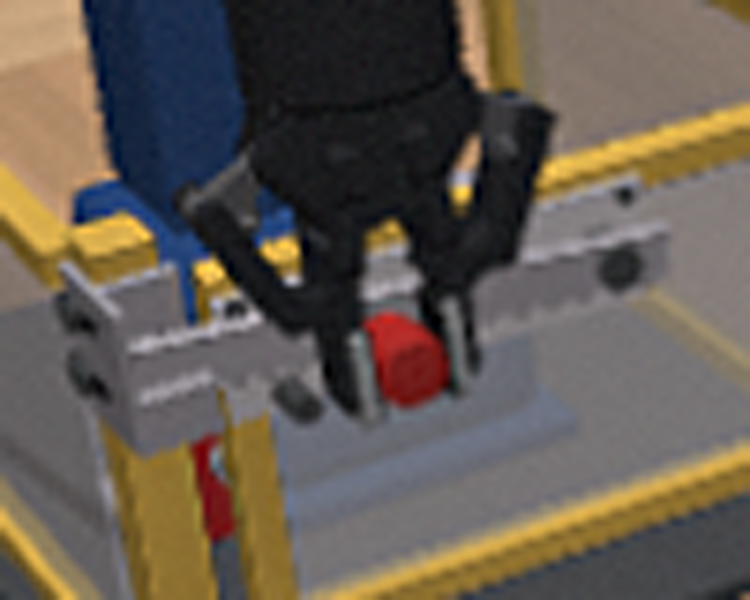

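The bar end is behind the lip, with the lip's bright top edge at about (175,385) and the bar's top edge above it. No vertical force has built up, so I keep lowering.

Emit:
apply_moves --commands '[{"jaw":20,"tx":0,"ty":-1.0,"tz":-2,"rx":0,"ry":0,"rz":0},{"jaw":20,"tx":0,"ty":-1.1,"tz":-2,"rx":0,"ry":0,"rz":0},{"jaw":20,"tx":0,"ty":-1.1,"tz":-2,"rx":0,"ry":0,"rz":0}]'

```text
time: 8.75
eef_pos: [0.6419, -0.0665, 0.17]
ee_rot: [-91.2, 1.9, -92.5]
ft_force: [-4.9, 7.3, 1.2]
opening: 0.0274
```

Emit:
apply_moves --commands '[{"jaw":20,"tx":0,"ty":-1.0,"tz":-2,"rx":0,"ry":0,"rz":0},{"jaw":20,"tx":0,"ty":-1.0,"tz":-2,"rx":0,"ry":0,"rz":0},{"jaw":20,"tx":0,"ty":-1.1,"tz":-2,"rx":0,"ry":0,"rz":0}]'

```text
time: 9.05
eef_pos: [0.642, -0.0666, 0.1684]
ee_rot: [-91.2, 2.1, -92.4]
ft_force: [-9.2, 9.1, 9.2]
opening: 0.0268
```

```bash
cat > ang.py <<'E'
from h import *
import sys
t=sys.argv[1];p,d=shot('scene',t);o=observe();print(o['eef_pos'],o['ft_force'],o['time'])
P=pts('scene',d);h=cv2.cvtColor(p,cv2.COLOR_RGB2HSV)
g=(d>0)&(h[...,1]<70)&(P[...,1]>-.105)&(P[...,1]<-.08)&(P[...,2]>.13)&(P[...,2]<.2)
X=[];Z=[]
for x in np.arange(.50,.735,.01):
    s=g&(abs(P[...,0]-x)<.005)
    if s.sum()>6: a=np.percentile(P[s][:,2],[5,95]);X.append(x);Z.append(a);print('%.3f'%x,s.sum(),a.round(4),np.median(P[s][:,1]).round(4))
cv2.imwrite(f'pics/{t}c.png',cv2.resize(p[120:200,130:230,::-1],(750,600),interpolation=2))
E
python3 ang.py s4
```

```text
[ 0.64197102 -0.06662274  0.16845451] [-8.07952684  8.60140712  7.77809359] 9.1
0.520 27 [0.1476 0.1768] -0.0931
0.530 23 [0.1519 0.1703] -0.0888
0.540 29 [0.1502 0.1692] -0.09
0.550 26 [0.151  0.1704] -0.092
0.560 26 [0.15   0.1702] -0.0932
0.570 26 [0.1523 0.1706] -0.0933
0.580 20 [0.151  0.1672] -0.0933
0.590 19 [0.1505 0.1663] -0.0935
0.620 14 [0.1634 0.1728] -0.097
0.630 11 [0.1651 0.1737] -0.0985
0.660 16 [0.1379 0.163 ] -0.0969
0.670 33 [0.1382 0.1697] -0.0976
0.680 30 [0.156  0.1751] -0.098
0.690 32 [0.1548 0.1753] -0.0983
0.700 30 [0.1509 0.1762] -0.0986
0.710 49 [0.1503 0.1755] -0.0922
0.720 41 [0.1507 0.1752] -0.0928
0.730 66 [0.1516 0.1965] -0.0923
```

View pics/s4c.png

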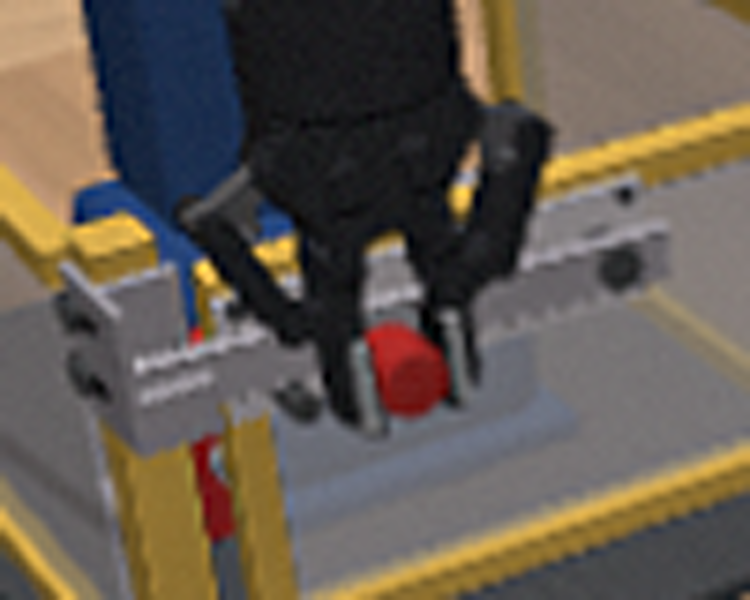

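The bar slopes about 0.035 rad and its top edge is only slightly above the lip, so it looks home. I ease the load, then open.

Emit:
apply_moves --commands '[{"jaw":20,"tx":0,"ty":-0.5,"tz":0.5,"rx":0,"ry":0,"rz":0},{"jaw":20,"tx":0,"ty":-0.3,"tz":0.3,"rx":0,"ry":0,"rz":0},{"jaw":60,"tx":0,"ty":0,"tz":0,"rx":0,"ry":0,"rz":0},{"jaw":60,"tx":0,"ty":0,"tz":0,"rx":0,"ry":0,"rz":0},{"jaw":60,"tx":0,"ty":0,"tz":0,"rx":0,"ry":0,"rz":0},{"jaw":60,"tx":0,"ty":0,"tz":0,"rx":0,"ry":0,"rz":0}]'

```text
time: 9.7
eef_pos: [0.6448, -0.0681, 0.1747]
ee_rot: [-90.7, 2.0, -92.5]
ft_force: [-0.9, -0.1, 0.3]
opening: 0.0601
```

Emit:
apply_moves --commands '[{"jaw":60,"tx":-2,"ty":0,"tz":10,"rx":0,"ry":0,"rz":0},{"jaw":60,"tx":0,"ty":0,"tz":15,"rx":0,"ry":0,"rz":0},{"jaw":60,"tx":0,"ty":5,"tz":30,"rx":0,"ry":0,"rz":0},{"jaw":60,"tx":-10,"ty":30,"tz":30,"rx":0,"ry":0,"rz":0},{"jaw":60,"tx":-20,"ty":40,"tz":20,"rx":0,"ry":0,"rz":0},{"jaw":60,"tx":-20,"ty":40,"tz":0,"rx":0,"ry":0,"rz":0},{"jaw":60,"tx":0,"ty":0,"tz":0,"rx":0,"ry":0,"rz":0}]'

```text
time: 10.4
eef_pos: [0.5915, 0.048, 0.2927]
ee_rot: [-90.3, 2.1, -92.7]
ft_force: [0.0, -0.5, -0.7]
opening: 0.0599
```

```bash
python3 ang.py s5
```

```text
[0.59266684 0.04606185 0.29344176] [ 0.39632272 -0.00420303  0.75598426] 10.45
0.520 26 [0.1489 0.1766] -0.0924
0.530 21 [0.1521 0.1693] -0.0903
0.540 32 [0.1488 0.1692] -0.0904
0.550 24 [0.1494 0.1701] -0.0923
0.560 28 [0.1501 0.1718] -0.0929
0.570 27 [0.1523 0.172 ] -0.0926
0.580 28 [0.1514 0.1717] -0.0929
0.590 29 [0.1532 0.1723] -0.0947
0.600 27 [0.1534 0.1733] -0.0939
0.610 26 [0.1544 0.1734] -0.0949
0.620 19 [0.1599 0.1747] -0.0946
0.630 14 [0.1693 0.1753] -0.0965
0.640 13 [0.1684 0.1754] -0.0978
0.650 31 [0.1559 0.1757] -0.0968
0.660 35 [0.139  0.1764] -0.0961
0.670 45 [0.1411 0.1774] -0.0967
0.680 32 [0.1569 0.1775] -0.0971
0.690 32 [0.1577 0.1786] -0.0984
0.700 31 [0.1511 0.1791] -0.0975
0.710 51 [0.1519 0.1793] -0.0918
0.720 51 [0.1511 0.181 ] -0.0923
0.730 67 [0.1509 0.1962] -0.0926
```

View pics/s5c.png

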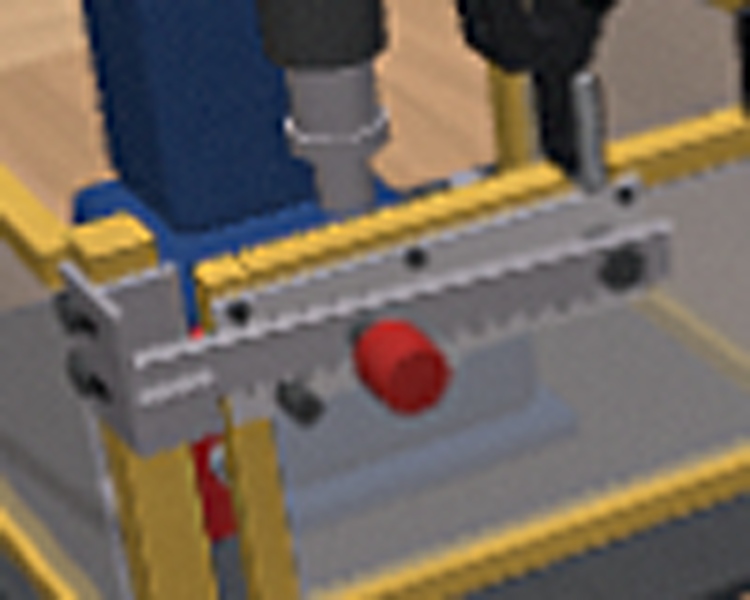

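After release the bar sits about 3 mm high. Its slope went from 0.037 to about 0.057 rad because the opening fingers drew it up and lip friction holds it there. I'll press the knob down gently with closed fingers.

Emit:
apply_moves --commands '[{"jaw":0,"tx":12,"ty":-28,"tz":-10,"rx":0,"ry":0,"rz":0},{"jaw":0,"tx":12,"ty":-28,"tz":-10,"rx":0,"ry":0,"rz":0},{"jaw":0,"tx":12,"ty":-28,"tz":-20,"rx":0,"ry":0,"rz":0},{"jaw":0,"tx":12,"ty":-24,"tz":-20,"rx":-0.03,"ry":0,"rz":0},{"jaw":0,"tx":0,"ty":0,"tz":0,"rx":0,"ry":0,"rz":0},{"jaw":0,"tx":0,"ty":0,"tz":0,"rx":0,"ry":0,"rz":0}]'

```text
time: 11.05
eef_pos: [0.6443, -0.0695, 0.2395]
ee_rot: [-89.5, 0.1, -92.7]
ft_force: [0.5, 0.4, 0.3]
opening: -0.0002
```

Emit:
apply_moves --commands '[{"jaw":0,"tx":-3,"ty":4,"tz":-14,"rx":0,"ry":0,"rz":0},{"jaw":0,"tx":0,"ty":0,"tz":-12,"rx":0,"ry":0,"rz":0},{"jaw":0,"tx":0,"ty":0,"tz":-6,"rx":0,"ry":0,"rz":0},{"jaw":0,"tx":0,"ty":0,"tz":-2,"rx":0,"ry":0,"rz":0}]'

```text
time: 11.45
eef_pos: [0.6413, -0.0638, 0.2055]
ee_rot: [-89.3, 0.1, -92.7]
ft_force: [-0.6, 0.2, 0.3]
opening: -0.0
```

Emit:
apply_moves --commands '[{"jaw":0,"tx":0,"ty":0,"tz":-1.5,"rx":0,"ry":0,"rz":0},{"jaw":0,"tx":0,"ty":0,"tz":-1.5,"rx":0,"ry":0,"rz":0}]'

```text
time: 11.65
eef_pos: [0.6411, -0.063, 0.2024]
ee_rot: [-89.3, 0.1, -92.6]
ft_force: [0.1, 0.1, -1.2]
opening: -0.0003
```

Emit:
apply_moves --commands '[{"jaw":0,"tx":0,"ty":0,"tz":-1.5,"rx":0,"ry":0,"rz":0},{"jaw":0,"tx":0,"ty":0,"tz":-1.5,"rx":0,"ry":0,"rz":0}]'

```text
time: 11.85
eef_pos: [0.6415, -0.0629, 0.2004]
ee_rot: [-89.2, 0.1, -92.6]
ft_force: [-2.6, 0.2, 3.3]
opening: 0.0001
```

Emit:
apply_moves --commands '[{"jaw":0,"tx":0,"ty":0,"tz":-1.5,"rx":0,"ry":0,"rz":0},{"jaw":0,"tx":0,"ty":0,"tz":-1.5,"rx":0,"ry":0,"rz":0}]'

```text
time: 12.05
eef_pos: [0.6417, -0.0629, 0.1995]
ee_rot: [-89.2, 0.1, -92.6]
ft_force: [-7.7, 1.1, 13.1]
opening: 0.0003
```

Emit:
apply_moves --commands '[{"jaw":0,"tx":0,"ty":0,"tz":4,"rx":0,"ry":0,"rz":0},{"jaw":0,"tx":0,"ty":0,"tz":20,"rx":0,"ry":0,"rz":0},{"jaw":0,"tx":0,"ty":10,"tz":40,"rx":0,"ry":0,"rz":0},{"jaw":0,"tx":-20,"ty":30,"tz":40,"rx":0,"ry":0,"rz":0},{"jaw":0,"tx":-30,"ty":40,"tz":0,"rx":0,"ry":0,"rz":0},{"jaw":0,"tx":0,"ty":0,"tz":0,"rx":0,"ry":0,"rz":0}]'

```text
time: 12.65
eef_pos: [0.5898, 0.0173, 0.3031]
ee_rot: [-89.4, 0.2, -92.8]
ft_force: [0.4, -0.2, 0.3]
opening: -0.0
```

```bash
python3 ang.py s6
python3 - <<'E'
from h import *
# slope of bar top and bottom edges for each picture, clear of knob and keeper
for t in('s4','s5','s6'):
    z=np.load(f'pics/{t}.npz');P=pts('scene',z['d']);h=cv2.cvtColor(z['p'],cv2.COLOR_RGB2HSV)
    g=(z['d']>0)&(h[...,1]<70)&(P[...,1]>-.105)&(P[...,1]<-.085)&(P[...,2]>.14)&(P[...,2]<.195)
    r=[]
    for x in list(np.arange(.54,.60,.005))+list(np.arange(.68,.701,.005)):
        s=g&(abs(P[...,0]-x)<.004);r.append((x,np.percentile(P[s][:,2],93),P[s][:,2].mean()))
    r=np.array(r);print(t,np.polyfit(r[:,0],r[:,1],1)[0],'top at .70',np.polyval(np.polyfit(r[:,0],r[:,1],1),.716))
E
```

```text
[0.59179923 0.01528955 0.30457858] [-0.14523143 -0.03057222  0.8699234 ] 12.7
0.520 29 [0.1486 0.1791] -0.0926
0.530 27 [0.15   0.1694] -0.0894
0.540 26 [0.1526 0.17  ] -0.0892
0.550 28 [0.1508 0.1698] -0.0914
0.560 26 [0.1506 0.1706] -0.0919
0.570 28 [0.1499 0.1703] -0.0927
0.580 27 [0.1521 0.1715] -0.093
0.590 26 [0.1506 0.1711] -0.0947
0.600 28 [0.1529 0.1724] -0.0937
0.610 31 [0.1528 0.1724] -0.0941
0.620 19 [0.1573 0.1727] -0.0964
0.630 11 [0.1669 0.1731] -0.0956
0.640 13 [0.1678 0.1745] -0.0959
0.650 30 [0.1532 0.1745] -0.096
0.660 38 [0.1409 0.1745] -0.0968
0.670 42 [0.1402 0.1739] -0.0965
0.680 31 [0.1535 0.1752] -0.0972
0.690 31 [0.156  0.1762] -0.0981
0.700 34 [0.1508 0.1764] -0.097
0.710 41 [0.1518 0.176 ] -0.0926
0.720 46 [0.1513 0.1762] -0.0912
0.730 66 [0.1524 0.1977] -0.0921
s4 0.04717361014398084 top at .70 0.17571027269941009
s5 0.06171887030257678 top at .70 0.17999529458646438
s6 0.04151118065631939 top at .70 0.17672824829723988
```

View pics/s6c.png

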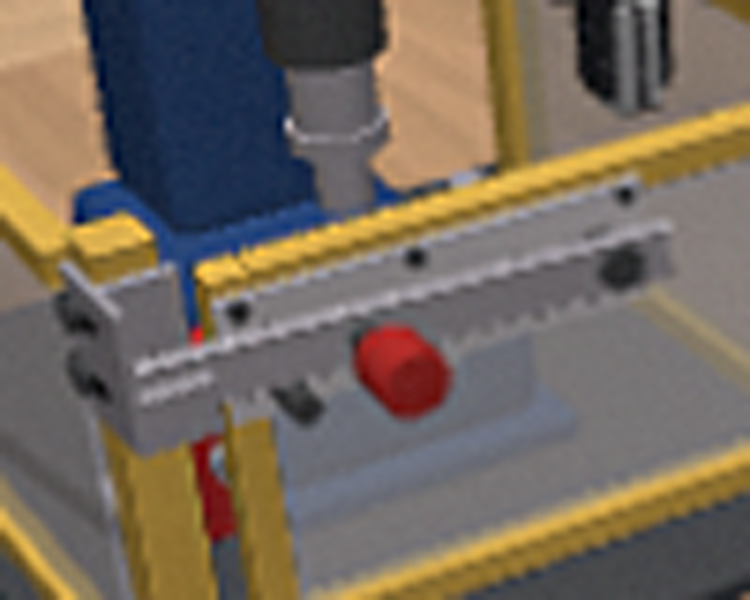

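```bash
python3 -c "
from bench import *
o=observe();print(o['time'],abs(o['joint_vel']).max(),o['ft_force']);print(sign_off())"
```

```text
12.7 2.7147959149883203 [-0.14523143 -0.03057222  0.8699234 ]
the job is handed in; nothing more can be done
None
```

The guard gate is shut, the latch bar is down in the keeper's notch, and I handed the job in at 12.7 s. No verdict came back.

I pinched the red knob, lifted the bar and swung the gate shut. I felt for the keeper's back wall with light pushes (about 11 N at most at the wrist) and eased back slightly. I then lowered the bar behind the lip until it met the floor at about 9 N.

- **One thing went wrong and was mended:** as the fingers opened they drew the bar up about 3 mm, and it stuck against the lip at a slope of about 0.06 rad. I pressed the knob down with closed fingers, up to 13 N at the wrist, then backed away.
- **Bar after the mend:** its slope measured about 0.04 rad, against 0.036 for fully home and 0.052 allowed. Its height at the keeper was within about 1 mm of what I measured while pressing it onto the floor. I read these from one camera's depth picture, so they are good to 1–2 mm at best, close to the 3 mm the job allows.
- **Gate:** my last estimate put it slightly inside the plane of the posts and held by the keeper. I did not measure its angle again after letting go.
- **Arm:** it was clear of everything at hand-in, still settling at up to 2.7 deg/s.
- **Other objects:** I did not check their positions again. I kept the arm above and away from them, and the force readings gave no sign of touching any.

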